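Clear the tea caddy and draw the turner out of the half-covered bin

ROBOT

A 6-joint arm with a two-finger parallel gripper is mounted at the origin on the work surface. World frame = base frame: x ahead of the robot, y to its left, z up, the work surface at z = 0. Lengths are in mm, angles in rad, forces in N, time in s.
With the tool pointing down it reaches from about 375 to 825 mm from the base axis. Payload 5.5 kg.
Tool frame: the origin (TCP) lies midway between the tips of the shut fingers; the grasp point (between the pads) lies behind it (bot.tcp_to_grasp is the z of the grasp point in the tool frame, in mm); z points along the fingers, y is the direction in which the jaws open and shut (so a half turn about z gives the same grasp; the last joint's range is limited). The gripper opens to 85 mm and grips with 20 to 120 N. Pads are 22 mm wide; open, the fingers measure 114 mm over their backs; the gripper's body (76 mm by 85 mm) begins 54 mm behind the grasp point. The pads swing forward as they close: fully open they stand 13 mm farther back than shut.
Start: joints at [1.32, 0.314, -0.047, 1.21, 0, 1.571], TCP at [148.904, 581.225, 231.299] pointing down, gripper open.
Joint ranges: [-2.67, 2.67], [-0.69, 1.73], [-1.03, 1.25], [-2.08, 2.16], [-1.42, 1.45], [-3.14, 3.14]. Speed limits (rad/s): [2.39, 2.39, 3.01, 3.14, 3.14, 3.14].

INTERFACE

Orientations are given as [roll, pitch, yaw] about the fixed x, y, z axes, in that order (R = Rz(yaw) Ry(pitch) Rx(roll)).
In Python, from bench import bot gives the robot as it stands.
- The arm moves only by the shell command python3 -m crank 'ROWS'. ROWS is JSON, a list of rows, each a list of 3 entries, a list of its own where there are three numbers: the turn, a rotation vector about the tool's x, y, z in rad, then the shift along the tool's x, y, z in cm, then the opening, from 0 (shut) to 1 (fully open). In form: [[[rx, ry, rz], [dx, dy, dz], hand], ...]. A call has 1 to 8 rows; each row is the pose to reach, as a shift and turn from the pose measured when the call began, along the tool's axes at that moment; what a row does not reach only later rows make up. A row lasts 1/12 s, in which the tool goes at most 41.7 mm and 7.16 degrees, less where a joint would pass 70% of its speed; a pose out of reach is approached as far as the arm can. A call with a gripper value outside its range is refused whole. The fingers move at their own pace and stop on an object; the grip force is fixed at half the most. Time passes only in rows, so rows that repeat a pose let the fingers close. It gives the time, the measured TCP pose, the force and the opening at its end, in the units of the state.
- bot.read_state(): the state, without advancing time (a new reading comes with each control period).
- bot.get_image(name): name is "side" or "top"; returns the picture (384x512x3 uint8, red, green, blue); there is no depth.
- bot.camera_params(name): a dict with "fx", "fy", "cx", "cy" (pixels), "world_from_camera" (4x4, takes a point from camera to world coordinates). Camera axes: x right, y up, looking along -z (the intrinsics and any distortion apply to the point x, -y, -z); pixel columns grow to the right and rows downward; lengths in mm; the calibration is good to about 2 mm. A picture is of the moment at which its call begins. camera_params takes no time and is no camera call.
- bot.close_job(): hands the job in, once; it reports no verdict.
The state is a dict: "time_s": time; "q": joint angles; "qvel": joint speeds; "effort": joint torques, N m; "tcp_pos": TCP position; "tcp_rot": TCP orientation; "force": force on the tool from outside, world axes, zero at the start; "wrist_torque": the same for the moment, N m; "finger_gap": finger opening in mm.
Only numpy, scipy, OpenCV 4.12 (cv2) and the standard library are available. Lean on these libraries where they do the work, as an engineer would, in place of code of your own. Each camera call takes 0.05 s, during which the arm holds its last target. There are 200 camera calls.

TASK

The square tea caddy is in the way on the cover of the white storage bin: set it upright, fully home, in the wooden block whose pocket matches its shape, and let go of it. Then take the wooden turner by its handle, tilt it and draw it out through the bin's narrow opening, and finish still holding it in the air, still, with the whole of it at least 3 cm higher than the bin's rim and touching nothing but the gripper. Do not knock over or shift the crockery and bottles standing around.

Things in the scene. Friction and masses are not known exactly. Their poses are not given: they have to be found in the camera images.
- bin: white plastic storage bin fixed to the surface, outside 282 x 170 x 98 mm (x, y, height), walls 5, floor 6 mm, inside x -136 to +136 mm; origin at the centre of its underside. A fixed grey cover (underside 92, top 98 mm high) closes it from x = -136 to +31 mm, leaving an opening at its +x end. A 10 mm bar runs across inside at x = +18 mm, its centre 34 mm above the surface
- opening (a point): centre of the bin's opening, at rim height (98 mm above the surface), axes as bin. The opening is 105 mm long in x, from the cover's edge (bin x = +31) to the end wall (bin x = +136 mm, top 98 mm high), and 160 mm wide in y
- turner: wooden turner 255 mm long, 70 to 130 g: handle 185 long, 22 wide, 16 mm thick, then on the same axis a blade 80 x 60 x 8 mm. Origin on the handle's axis 45 mm from its end; x along the axis to the handle's end, y across, z out of the flat top. Lies lengthwise in the bin, leaning 15 degrees: handle over the bar, its end 75 mm high and 11 to 16 mm from the end wall; blade tip on the floor under the cover
- blade_tip (a point): middle of the turner's blade edge: on its axis, 210 mm from its origin (turner x = -210 mm)
- handle_end (a point): middle of the end of the turner's handle: on its axis, 45 mm from its origin (turner x = +45 mm)
- caddy: square tea caddy of plain metal, 52 x 52 mm, 95 mm tall, 170 to 350 g, standing on the bin's cover; origin at the centre of its underside, z up, x and y square to its sides
- nest_square: wooden block 80 x 80 mm, 30 mm high, fixed to the surface, with a square pocket 58 x 58 mm, 20 mm deep (pocket floor 10 mm above the surface), sides along the block's x and y; origin at the centre of its underside. This is the caddy's place.
- nest_round: same block, but with a round pocket of 61 mm diameter: the caddy does not go in
- nest_oblong: same block, but with an oblong pocket 35 x 65 mm: the caddy does not go in
- tumbler: clear glass tumbler, 66 mm across, 95 mm tall; a bystander, to be left where it stands; origin at the centre of its underside
- jar: amber glass jar with steel cap, 60 mm across, 85 mm tall; a bystander, to be left where it stands; origin at the centre of its underside
- mug: white mug, 80 mm across without handle, 90 mm tall; a bystander, to be left where it stands; origin at the centre of its underside
- bowl: blue bowl, 120 mm across, 50 mm tall; a bystander, to be left where it stands; origin at the centre of its underside
- soap: green soap bottle, 64 mm across, 190 mm tall; a bystander, to be left where it stands; origin at the centre of its underside
There are look-alikes about, which are no part of the job. What is shaped like the caddy but yellow is not meant.

How it is judged:
By the outcome, as a careful person would: the job done as asked, in the order asked, and still so for the second after the job is handed in, while the arm keeps its last pose, push and grip.
It also fails if it takes over 58 s, if anything falls off the work surface, if the arm or the gripper's body presses on something with over 40 N, if the wrist force passes 120 N, or if a joint passes its speed limit or range.

## Working session

There is one attempt and no reset: what is moved stays moved. The work goes in short steps, Python scripts to look and compute and a shell command to move; the robot and the scene stay as the last step left them, time stands still between calls to the robot, and variables do not carry over. Pictures are saved under pics/ and viewed, about 8 in all and at most 12, crops included, and the job is handed in when it is done.

```bash
ls; mkdir -p pics
python3 - <<'E'
from bench import bot
import cv2,numpy as np
for n in("top","side"):
    im=bot.get_image(n); cv2.imwrite(f"pics/{n}0.png",im[:,:,::-1])
    p=bot.camera_params(n); print(n,{k:(np.round(v,3).tolist() if k=="world_from_camera" else v) for k,v in p.items()})
print(bot.read_state(),bot.tcp_to_grasp)
E
```

```text
pics
top {'fx': 376.89770268864, 'fy': 376.89770268864, 'cx': 258.4798127820363, 'cy': 192.05735233679118, 'world_from_camera': [[-0.007, 0.994, -0.111, 308.873], [-1.0, -0.005, 0.014, 45.696], [0.013, 0.111, 0.994, 1296.531], [0.0, 0.0, 0.0, 1.0]]}
side {'fx': 356.2243450633787, 'fy': 356.2243450633787, 'cx': 255.23715162954255, 'cy': 194.74549344017066, 'world_from_camera': [[0.944, 0.237, -0.23, 203.88], [-0.33, 0.701, -0.632, -753.41], [0.011, 0.673, 0.74, 964.011], [0.0, 0.0, 0.0, 1.0]]}
{'time_s': 0.1, 'q': array([ 1.31998579e+00,  3.14142879e-01, -4.79793014e-02,  1.21019910e+00,
       -1.44182289e-05,  1.57079350e+00]), 'qvel': array([-0.00096767, -0.00293463,  0.00331031, -0.00045363,  0.00013848,
       -0.00247995]), 'effort': array([ 8.83123812e-04, -5.40768242e+01,  3.40541947e+01,  1.12034107e-02,
        4.58110026e-05, -4.71720902e-07]), 'tcp_pos': array([148.78910227, 580.72205791, 230.52813796]), 'tcp_rot': array([-3.14006770e+00,  1.44138962e-05,  2.89078497e+00]), 'force': array([-0.76100854, -0.44122361, -0.33195404]), 'wrist_torque': array([ 0.01257445, -0.0343034 ,  0.01001028]), 'finger_gap': 85.35223194621419} -18.700000000000003
```

View pics/top0.png

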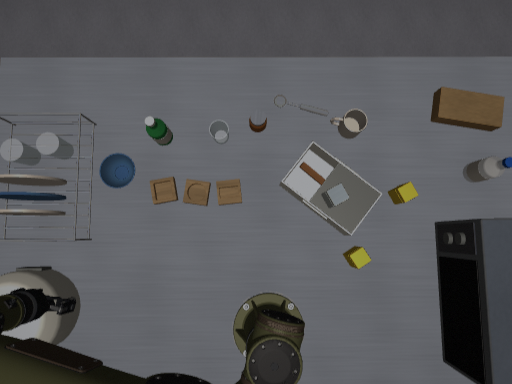

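View pics/side0.png

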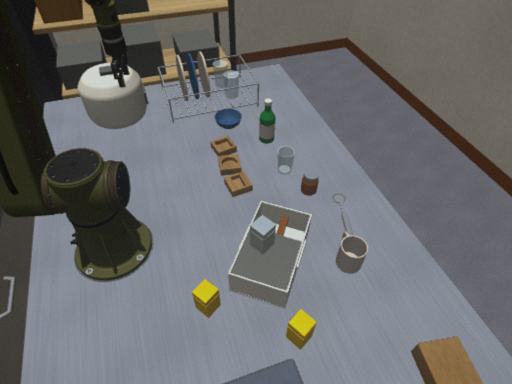

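Top view: the metal caddy is at (335,194) on the cover, and the yellow look-alikes are at (403,192) and (358,258). The three nests are at (164,191), (197,192) and (229,192). I'll enlarge the nests and the bin.

```bash
cat > h.py <<'E'
import numpy as np,cv2
from bench import bot
def ray(n,uv):
    p=bot.camera_params(n);T=np.array(p["world_from_camera"])
    d=np.array([(uv[0]-p["cx"])/p["fx"],-(uv[1]-p["cy"])/p["fy"],-1.])
    return T[:3,3],T[:3,:3]@d
def onz(n,uv,z):
    o,d=ray(n,uv);return o+d*(z-o[2])/d[2]
def proj(n,P):
    p=bot.camera_params(n);T=np.array(p["world_from_camera"])
    c=T[:3,:3].T@(np.array(P,float)-T[:3,3])
    return np.array([p["cx"]-p["fx"]*c[0]/c[2],p["cy"]+p["fy"]*c[1]/c[2]])
E
python3 - <<'E'
import cv2,numpy as np
t=cv2.imread("pics/top0.png");s=cv2.imread("pics/side0.png")
R=lambda i,x0,x1,y0,y1,w,h:cv2.resize(i[y0:y1,x0:x1],(w,h),interpolation=cv2.INTER_CUBIC)
a=R(t,145,250,170,210,420,160);b=R(s,205,255,133,198,250,325)
c=R(t,275,385,138,238,550,500);
o=np.zeros((600,800,3),np.uint8);o[:160,:420]=cv2.convertScaleAbs(a,alpha=1.5);o[160:,0:0]=0
o[:325,550:800]=cv2.convertScaleAbs(b,alpha=1.5);
c=R(t,275,385,138,238,473,430);o[165:595,:473]=cv2.convertScaleAbs(c,alpha=1.3)
d=R(s,228,315,198,302,220,263);o[330:593,550:770]=d
cv2.imwrite("pics/crop1.png",o)
E
```

```text
(no output)
```

View pics/crop1.png

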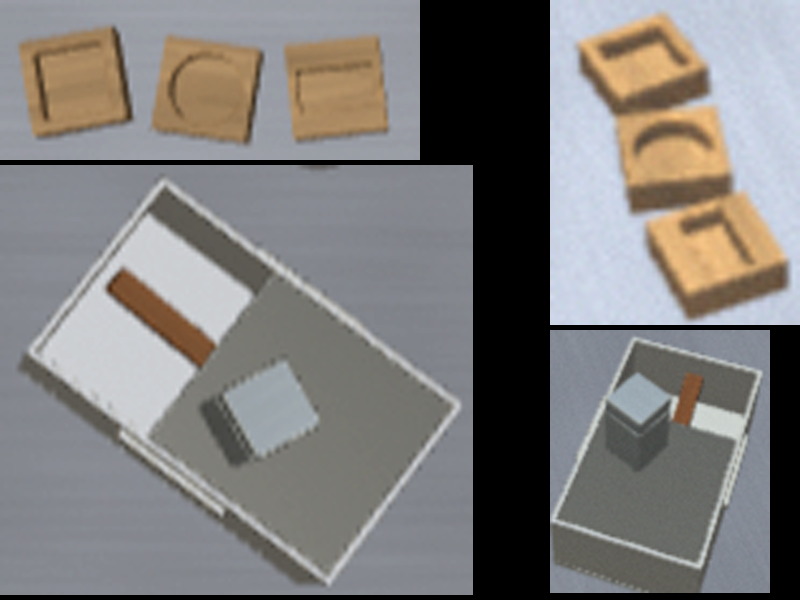

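Pocket shapes: square is (164,191), round (197,192), oblong (229,192). So the target is the left nest. The caddy is the grey metal one, with its top near (336,193). Now I'll measure the poses.

```bash
cat > meas.py <<'E'
from h import *
def mask(im,f,box,k=6):
    x0,x1,y0,y1=box
    b=cv2.resize(im[y0:y1,x0:x1],None,fx=k,fy=k,interpolation=cv2.INTER_CUBIC)
    m=f(cv2.cvtColor(b,cv2.COLOR_BGR2HSV)).astype(np.uint8)*255
    c=max(cv2.findContours(m,cv2.RETR_EXTERNAL,cv2.CHAIN_APPROX_NONE)[0],key=cv2.contourArea)
    return c[:,0].astype(float)/k+[x0,y0]-0.5+0.5/k
def cen(c):
    m=cv2.moments((c*100).astype(np.int32));return np.array([m['m10'],m['m01']])/m['m00']/100
def rect(n,c,z):
    P=np.array([onz(n,u,z)[:2] for u in c],np.float32);(x,y),s,a=cv2.minAreaRect(P);return np.round([x,y,*s,a],1)
E
python3 - <<'E'
from meas import *
t=cv2.imread("pics/top0.png");s=cv2.imread("pics/side0.png")
wood=lambda h:(h[...,0]>8)&(h[...,0]<25)&(h[...,1]>70)
for n,im,box in(("top",t,(146,181,172,210)),("side",s,(208,240,134,156))):
    c=mask(im,wood,box);print("nest",n,onz(n,cen(c),15).round(1),rect(n,c,15),proj(n,onz(n,cen(c),15)).round(1))
# hsv peek
H=cv2.cvtColor(t,cv2.COLOR_BGR2HSV)
for nm,p in dict(caddy=(337,194),caddyside=(328,203),cover=(350,210),rim=(294,162),handle=(312,172),table=(300,230)).items(): print(nm,H[p[1],p[0]])
box=(322,354,180,212)
c=mask(t,lambda h:(h[...,2]>140),box);print("caddy",len(c),rect("top",c,193),onz("top",cen(c),193).round(1))
br=lambda h:(h[...,0]<15)&(h[...,1]>110)
c=mask(t,br,(295,330,155,190));print("handle",rect("top",c,65));
px=lambda x,y:(275+x/4.3-.0,138+(y-165)/4.3)
P=[onz("top",px(*q),98)[:2] for q in((165,180),(461,404),(328,583),(24,352))]
P=np.array(P);print("bin",P.round(1),P.mean(0).round(1))
for i in range(4):
    d=P[(i+1)%4]-P[i];print(np.hypot(*d).round(1),np.degrees(np.arctan2(d[1],d[0])).round(2))
E
```

```text
nest top [460.8 352.2  15. ] [460.9 352.1  82.4  84.9  10.3] [163.3 190.1]
nest side [464.7 352.6  15. ] [466.6 343.1  91.3 135.6   9.8] [223.6 146.3]
caddy [101  21 131]
caddyside [45  9 58]
cover [30 14 94]
rim [109  18 113]
handle [ 13 148  95]
table [109  18 111]
caddy 13 [ 418.  -233.2    1.5    2.    88.1] [ 417.9 -233.2  193. ]
handle [ 509.2 -149.7   93.6   20.9   49.4]
bin [[ 607.7 -151.2]
 [ 435.9 -368.9]
 [ 303.7 -264.6]
 [ 476.7  -42.6]] [ 456.  -206.8]
277.3 -128.27
168.3 141.73
281.5 52.07
170.1 -39.68
```

Run:
```python
from meas import *
t=cv2.imread("pics/top0.png");s=cv2.imread("pics/side0.png")
c=mask(t,lambda h:(h[...,2]>112),(322,354,180,212));print("caddy",rect("top",c,193),onz("top",cen(c),193).round(1))
H=cv2.cvtColor(s,cv2.COLOR_BGR2HSV);print(H[228,264],H[240,258],H[240,268])
c=mask(s,lambda h:(h[...,2]>115),(248,277,214,245));print("caddy side",rect("side",c,193),onz("side",cen(c),193).round(1))
wood=lambda h:(h[...,0]>8)&(h[...,0]<25)&(h[...,1]>70)
for th in (50,70,90,110):
  w=lambda h:(h[...,0]>5)&(h[...,0]<28)&(h[...,1]>th)
  for n,im,box in(("top",t,(144,181,170,212)),("side",s,(206,243,130,157))):
    c=mask(im,w,box);print(th,n,onz(n,cen(c),15).round(1),c.min(0).round(1),c.max(0).round(1))
```

```text
caddy [ 425.  -204.1   52.3   50.4   28.4] [ 424.8 -204.   193. ]
[104  34 182] [80  9 81] [60  7 76]
caddy side [ 425.7 -202.    73.    78.9   71.3] [ 422.4 -200.1  193. ]
50 top [460.9 352.3  15. ] [149.4 176.2] [177.4 203.6]
50 side [465.1 349.2  15. ] [210.2 135.4] [238.1 156.4]
70 top [460.8 352.2  15. ] [149.6 176.6] [177.2 203.4]
70 side [464.7 349.2  15. ] [210.6 135.8] [237.9 156.4]
90 top [460.7 351.9  15. ] [149.8 176.8] [177.1 203.2]
90 side [464.5 350.5  15. ] [210.8 135.9] [237.6 156.4]
110 top [462.  355.9  15. ] [150.1 177.9] [173.8 203.1]
110 side [464.1 366.3  15. ] [211.1 136.2] [234.9 152.9]
```

```bash
cat > plan.py <<'E'
# x y z [yaw_deg [tilt_deg]] : tool pointing down at yaw; tilt = rotation about tool y axis
import sys
from h import *
from scipy.spatial.transform import Rotation as R
def rel(P,yaw,tilt=0):
    s=bot.read_state();A=R.from_euler('xyz',s['tcp_rot'])
    B=R.from_euler('xyz',[np.pi,0,np.radians(yaw)])*R.from_rotvec([0,np.radians(tilt),0])
    return np.round((A.inv()*B).as_rotvec(),3),np.round(A.inv().apply(np.array(P)-s['tcp_pos'])/10,2)
if __name__=="__main__":
    a=[float(v) for v in sys.argv[1:]]
    print(*rel(a[:3],*a[3:]))
    s=bot.read_state();print(s['time_s'],s['tcp_pos'].round(1),np.degrees(s['tcp_rot']).round(2),s['force'].round(1),round(s['finger_gap'],1),s['q'].round(2))
E
python3 plan.py 450 200 270 118.4
```

```text
[-0.001  0.001  0.824] [-38.63 -29.41  -3.9 ]
0.1 [148.8 580.7 230.5] [-179.91    0.    165.63] [-0.8 -0.4 -0.3] 85.4 [ 1.32  0.31 -0.05  1.21 -0.    1.57]
```

```bash
python3 -m crank '[[[0,0,0.12],[-3.2,-2.4,-2],1],[[0,0,0.24],[-6.4,-4.9,-4],1],[[0,0,0.36],[-9.6,-7.3,-4],1],[[0,0,0.48],[-12.8,-9.8,-4],1],[[0,0,0.6],[-16,-12.2,-4],1],[[0,0,0.7],[-19.3,-14.7,-4],1],[[0,0,0.824],[-22.5,-17,-4],1],[[0,0,0.824],[-25.7,-19.6,-4],1]]'; python3 plan.py 425 -203 260 118.4
```

```text
time_s: 0.77
tcp_pos: [349.9, 325.4, 270.7]
tcp_rot: [-3.141, 0.001, 2.062]
force: [0.6, 0.5, -0.3]
finger_gap: 85.3
[-0.001  0.001 -0.005] [-50.14 -18.3    1.14]
0.7667 [349.9 325.4 270.7] [-1.7994e+02  7.0000e-02  1.1813e+02] [ 0.6  0.5 -0.3] 85.3 [ 0.75  0.07 -0.26  1.25 -0.    1.83]
```

```bash
python3 -m crank '[[[0,0,0],[-3.6,-1.3,0],1],[[0,0,0],[-7.2,-2.6,0],1],[[0,0,0],[-10.8,-3.9,0],1],[[0,0,0],[-14.4,-5.2,0],1],[[0,0,0],[-18,-6.5,0],1],[[0,0,0],[-21.6,-7.8,0],1],[[0,0,0],[-25.2,-9.1,0],1],[[0,0,0],[-28.8,-10.4,0],1]]'; python3 plan.py 425 -203 250 118.4
```

```text
time_s: 1.43
tcp_pos: [393.6, 20.6, 271.0]
tcp_rot: [-3.141, 0.001, 2.062]
force: [0.2, -0.0, -0.1]
finger_gap: 85.1
[-0.001  0.001 -0.004] [-21.2   -7.77   2.13]
1.4333 [393.6  20.6 271. ] [-1.7994e+02  7.0000e-02  1.1815e+02] [ 0.2 -0.  -0.1] 85.1 [ 0.05 -0.09 -0.41  1.25 -0.    1.13]
```

```bash
python3 -m crank '[[[0,0,0],[-3.6,-1.3,0.4],1],[[0,0,0],[-7.2,-2.6,0.8],1],[[0,0,0],[-10.8,-3.9,1.2],1],[[0,0,0],[-14.4,-5.2,1.6],1],[[0,0,0],[-18,-6.5,2],1],[[0,0,0],[-21.2,-7.77,2.1],1],[[0,0,0],[-21.2,-7.77,2.1],1],[[0,0,0],[-21.2,-7.77,2.1],1]]'; python3 plan.py 425 -203 145 118.4
```

```text
time_s: 2.1
tcp_pos: [424.6, -204.4, 249.6]
tcp_rot: [-3.14, -0.0, 2.059]
force: [0.4, 1.1, -0.7]
finger_gap: 85.4
[-0.002 -0.    -0.008] [ 0.11  0.12 10.46]
2.1 [ 424.6 -204.4  249.6] [-1.7990e+02 -1.0000e-02  1.1794e+02] [ 0.4  1.1 -0.7] 85.4 [-0.45  0.06 -0.31  1.2  -0.    0.64]
```

Run:
```python
from h import *
t=bot.get_image("top")[:,:,::-1];s=bot.get_image("side")[:,:,::-1]
o=np.hstack([cv2.resize(t[140:240,270:390],(480,400)),cv2.resize(s[140:260,210:306],(320,400))])
cv2.imwrite("pics/c2.png",o)
for n in("top","side"):print(n,proj(n,[425,-203,193]).round(1),proj(n,[425,-203,250]).round(1))
```

```text
top [337.4 194.1] [341.9 192. ]
side [261.9 224.3] [262.5 210.9]
```

View pics/c2.png

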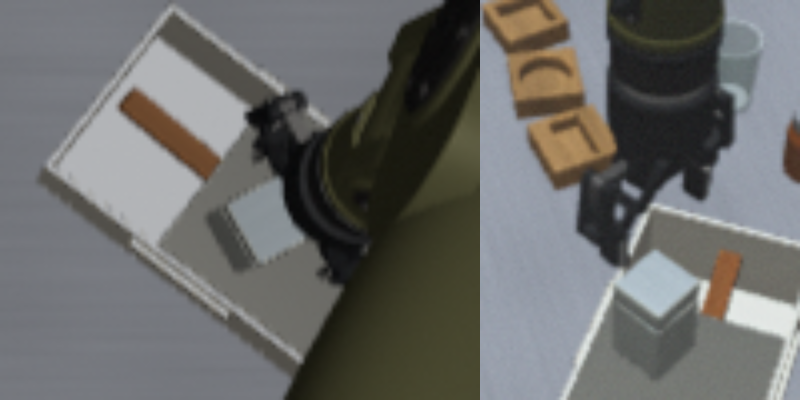

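The jaws straddle the grey caddy, with side-view finger tips around the predicted (262,208). I'll go down and grip.

```bash
python3 -m crank '[[[0,0,0],[0.1,0.1,3.5],1],[[0,0,0],[0.1,0.1,7],1],[[0,0,0],[0.1,0.1,9.5],1],[[0,0,0],[0.1,0.1,10.4],1],[[0,0,0],[0.1,0.1,10.4],1],[[0,0,0],[0.1,0.1,10.4],0.4],[[0,0,0],[0.1,0.1,10.4],0.2],[[0,0,0],[0.1,0.1,10.4],0]]'; python3 -m crank '[[[0,0,0],[0,0,0],0],[[0,0,0],[0,0,0],0],[[0,0,0],[0,0,0],0],[[0,0,0],[0,0,0],0],[[0,0,0],[0,0,0],0],[[0,0,0],[0,0,0],0]]'
```

```text
time_s: 2.87
tcp_pos: [426.4, -201.6, 147.9]
tcp_rot: [3.141, 0.002, 2.062]
force: [3.1, 2.2, 18.9]
finger_gap: 51.3
time_s: 3.37
tcp_pos: [426.3, -201.7, 148.0]
tcp_rot: [3.141, 0.003, 2.062]
force: [-1.1, 1.3, 1.1]
finger_gap: 51.3
```

```bash
python3 -m crank '[[[0,0,0],[0,0,-2],0],[[0,0,0],[0,0,-5],0],[[0,0,0],[0,0,-8],0],[[0,0,0],[0,0,-10],0],[[0,0,0],[0,0,-10],0]]'; python3 plan.py 410 60 250 118.4
```

```text
time_s: 3.78
tcp_pos: [428.3, -202.5, 252.1]
tcp_rot: [3.137, 0.008, 2.062]
force: [0.7, -0.4, -1.9]
finger_gap: 51.1
[ 0.005  0.008 -0.004] [24.01 10.77  0.07]
3.7833 [ 428.3 -202.5  252.1] [179.73   0.45 118.15] [ 0.7 -0.4 -1.9] 51.1 [-0.44  0.06 -0.31  1.19 -0.    0.64]
```

```bash
python3 -m crank '[[[0,0,0],[2,0.9,0],0],[[0,0,0],[5,2.2,0],0],[[0,0,0],[8,3.6,0],0],[[0,0,0],[11,4.9,0],0],[[0,0,0],[14,6.3,0],0],[[0,0,0],[17,7.6,0],0],[[0,0,0],[20,9,0],0],[[0,0,0],[24,10.8,0],0]]'; python3 plan.py 462 352 200 100
```

```text
time_s: 4.45
tcp_pos: [409.6, 58.4, 249.4]
tcp_rot: [3.138, 0.008, 2.06]
force: [1.3, -0.0, -2.3]
finger_gap: 51.1
[0.004 0.008 0.315] [23.48 18.42  4.8 ]
4.45 [409.6  58.4 249.4] [179.82   0.47 118.05] [ 1.3 -0.  -2.3] 51.1 [ 0.15 -0.05 -0.43  1.19 -0.01  1.23]
```

```bash
python3 -m crank '[[[0,0,0.1],[2.7,2.1,0],0],[[0,0,0.2],[5.4,4.2,0],0],[[0,0,0.3],[8.1,6.3,0],0],[[0,0,0.315],[10.8,8.4,0],0],[[0,0,0.315],[13.5,10.6,1],0],[[0,0,0.315],[16.5,13,2],0],[[0,0,0.315],[19.5,15.3,3],0],[[0,0,0.315],[22,17.3,4],0]]'; python3 -m crank '[[[0,0,0],[1.2,1.3,1.5],0],[[0,0,0],[1.2,1.3,4],0],[[0,0,0],[1.2,1.3,6],0],[[0,0,0],[1.2,1.3,8],0],[[0,0,0],[1.2,1.3,8],0]]';python3 plan.py 462 352 120 100
python3 - <<'E'
from h import *
t=bot.get_image("top")[:,:,::-1];s=bot.get_image("side")[:,:,::-1]
cv2.imwrite("pics/t3.png",t);cv2.imwrite("pics/s3.png",s)
o=np.hstack([cv2.resize(t[150:225,130:220],(480,400),interpolation=cv2.INTER_CUBIC),cv2.resize(s[90:170,195:259],(320,400),interpolation=cv2.INTER_CUBIC)])
cv2.imwrite("pics/c3.png",o)
E
```

```text
time_s: 5.12
tcp_pos: [458.4, 335.9, 205.8]
tcp_rot: [3.138, 0.007, 1.746]
force: [0.7, -0.5, -2.0]
finger_gap: 51.3
time_s: 5.53
tcp_pos: [466.1, 347.1, 119.7]
tcp_rot: [-3.137, 0.011, 1.747]
force: [-1.2, -0.8, -3.1]
finger_gap: 51.4
[-0.005  0.011  0.001] [ 0.56 -0.32 -0.03]
5.5333 [466.1 347.1 119.7] [-179.74    0.66  100.08] [-1.2 -0.8 -3.1] 51.4 [ 0.64  0.35 -0.25  0.97 -0.01  2.04]
```

View pics/c3.png

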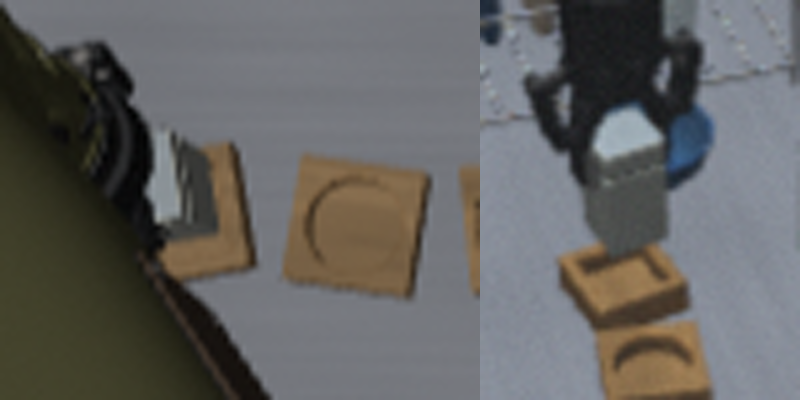

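Run:
```python
from h import *
def corners(c,yaw,h,z,n):
    a=np.radians(yaw);M=np.array([[np.cos(a),-np.sin(a)],[np.sin(a),np.cos(a)]])
    for q in((1,1),(1,-1),(-1,-1),(-1,1)):
        P=np.r_[np.array(c)+M@(np.array(q)*h),z];u=proj(n,P)
        f=(lambda u:((u-[195,90])*5+[480,0])+2) if n=="side" else (lambda u:(u-[130,150])*5.333+2.2)
        print(n,z,q,f(u).round(0),end=' ')
    print()
cad=(466.2,346.1)
corners(cad,10,26,70,"side");corners(cad,10,26,165,"side");corners(cad,10,26,165,"top");corners(cad,10,26,70,"top")
for z in(0,30):corners((462,352),10,40,z,"side")
corners((462,352),10,29,30,"side")
corners((462,352),10,40,30,"top");corners((462,352),10,40,0,"top")
```

```text
side 70 (1, 1) [640. 207.] side 70 (1, -1) [669. 243.] side 70 (-1, -1) [610. 263.] side 70 (-1, 1) [582. 227.] 
side 165 (1, 1) [634. 108.] side 165 (1, -1) [665. 143.] side 165 (-1, -1) [602. 163.] side 165 (-1, 1) [573. 127.] 
top 165 (1, 1) [ 75. 139.] top 165 (1, -1) [166. 123.] top 165 (-1, -1) [181. 212.] top 165 (-1, 1) [ 89. 229.] 
top 70 (1, 1) [120. 163.] top 70 (1, -1) [204. 148.] top 70 (-1, -1) [217. 231.] top 70 (-1, 1) [133. 246.] 
side 0 (1, 1) [645. 257.] side 0 (1, -1) [688. 312.] side 0 (-1, -1) [600. 343.] side 0 (-1, 1) [559. 286.] 
side 30 (1, 1) [643. 229.] side 30 (1, -1) [687. 283.] side 30 (-1, -1) [597. 314.] side 30 (-1, 1) [556. 258.] 
side 30 (1, 1) [637. 240.] side 30 (1, -1) [669. 280.] side 30 (-1, -1) [604. 302.] side 30 (-1, 1) [573. 261.] 
top 30 (1, 1) [102. 161.] top 30 (1, -1) [227. 139.] top 30 (-1, -1) [247. 262.] top 30 (-1, 1) [121. 285.] 
top 0 (1, 1) [115. 167.] top 0 (1, -1) [237. 146.] top 0 (-1, -1) [257. 266.] top 0 (-1, 1) [134. 288.]
```

Run:
```python
from h import *
s=cv2.imread("pics/s3.png");t=cv2.imread("pics/t3.png")
a=cv2.resize(s[104:160,208:240],(457,600)[0:2] if 0 else (343,600),interpolation=cv2.INTER_CUBIC)
b=cv2.resize(t[170:207,150:180],(450,555),interpolation=cv2.INTER_CUBIC)
o=np.zeros((600,800,3),np.uint8);o[:,:343]=a;o[:555,350:800]=b
cv2.imwrite("pics/c4.png",cv2.convertScaleAbs(o,alpha=1.4))
```

```text
(no output)
```

View pics/c4.png

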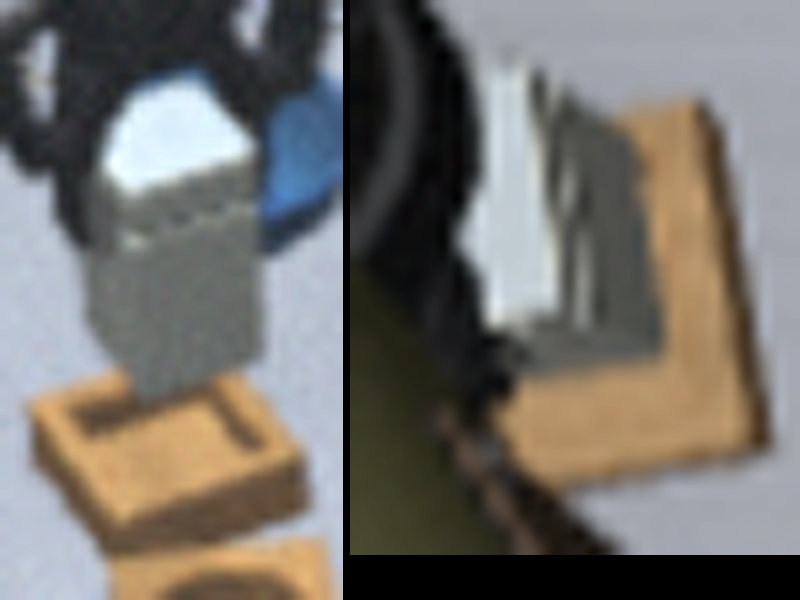

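The caddy hangs upright over the square pocket. The measured nest and caddy corners agree with the model to about half a pixel, so I'll shift to the target and lower it step by step.

```bash
python3 plan.py 462 353 90 100; python3 -m crank '[[[-0.005,0.011,0],[0.65,-0.3,0],0],[[-0.005,0.011,0],[0.65,-0.3,1],0],[[-0.005,0.011,0],[0.65,-0.3,2],0],[[-0.005,0.011,0],[0.65,-0.3,3],0],[[-0.005,0.011,0],[0.65,-0.3,3],0],[[-0.005,0.011,0],[0.65,-0.3,3],0]]'; python3 plan.py 462 353 75 100
```

```text
[0.001 0.009 0.001] [ 0.58 -0.56  3.42]
5.6333 [468.4 348.5 124.2] [179.95   0.5  100.06] [-0.1  0.4 -2.1] 51.3 [ 0.64  0.35 -0.25  0.98 -0.01  2.04]
time_s: 6.13
tcp_pos: [463.7, 353.6, 93.2]
tcp_rot: [3.138, -0.001, 1.746]
force: [-0.2, -0.6, -1.8]
finger_gap: 51.2
[ 0.004 -0.001  0.001] [-0.03 -0.18  1.82]
6.1333 [463.7 353.6  93.2] [ 1.7977e+02 -8.0000e-02  1.0006e+02] [-0.2 -0.6 -1.8] 51.2 [ 0.65  0.37 -0.3   0.9  -0.    2.05]
```

```bash
python3 -m crank '[[[0.004,0,0],[-0.1,-0.2,0.6],0],[[0.004,0,0],[-0.1,-0.2,1.2],0],[[0.004,0,0],[-0.1,-0.2,1.6],0],[[0.004,0,0],[-0.1,-0.2,1.6],0],[[0.004,0,0],[-0.1,-0.2,1.6],0]]'; python3 plan.py 462 352.5 59 100
```

```text
time_s: 6.55
tcp_pos: [461.8, 352.1, 76.8]
tcp_rot: [-3.141, -0.001, 1.746]
force: [-0.6, 0.5, -2.2]
finger_gap: 51.6
[-0.001 -0.001  0.001] [0.04 0.03 1.78]
6.55 [461.8 352.1  76.8] [-1.7997e+02 -6.0000e-02  1.0005e+02] [-0.6  0.5 -2.2] 51.6 [ 0.65  0.38 -0.32  0.87  0.    2.05]
```

```bash
python3 -m crank '[[[0,0,0],[0,0,0.5],0],[[0,0,0],[0,0,0.9],0],[[0,0,0],[0,0,1.2],0],[[0,0,0],[0,0,1.4],0],[[0,0,0],[0,0,1.4],0]]'; python3 plan.py 462 352.5 59 100
```

```text
time_s: 6.97
tcp_pos: [461.4, 351.8, 62.2]
tcp_rot: [-3.14, -0.001, 1.746]
force: [0.1, -0.4, -2.5]
finger_gap: 51.5
[-0.001 -0.001  0.001] [0.06 0.07 0.32]
6.9667 [461.4 351.8  62.2] [-1.7992e+02 -3.0000e-02  1.0005e+02] [ 0.1 -0.4 -2.5] 51.5 [ 0.65  0.4  -0.33  0.84  0.    2.05]
```

In the pocket with no contact force. I'll lower the last 3 mm, release and rise.

```bash
python3 -m crank '[[[0,0,0],[0,0,0.2],0],[[0,0,0],[0,0,0.3],0],[[0,0,0],[0,0,0.35],0],[[0,0,0],[0,0,0.35],0]]';  python3 -m crank '[[[0,0,0],[0,0,0],0.3],[[0,0,0],[0,0,0],0.7],[[0,0,0],[0,0,0],1],[[0,0,0],[0,0,0],1],[[0,0,0],[0,0,0],1],[[0,0,0],[0,0,0],1]]'; python3 plan.py 462 352.5 200 100
```

```text
time_s: 7.3
tcp_pos: [461.7, 352.2, 60.1]
tcp_rot: [-3.141, -0.001, 1.746]
force: [-2.3, -1.5, 7.6]
finger_gap: 51.4
time_s: 7.8
tcp_pos: [461.7, 352.2, 60.0]
tcp_rot: [-3.141, -0.001, 1.746]
force: [0.1, 0.6, 0.0]
finger_gap: 85.7
[-0.    -0.001  0.001] [  0.04   0.03 -14.  ]
7.8 [461.7 352.2  60. ] [-1.7998e+02 -7.0000e-02  1.0006e+02] [0.1 0.6 0. ] 85.7 [ 0.65  0.4  -0.34  0.83  0.    2.05]
```

```bash
python3 -m crank '[[[0,0,0],[0,0,-3],1],[[0,0,0],[0,0,-6],1],[[0,0,0],[0,0,-10],1],[[0,0,0],[0,0,-14],1],[[0,0,-0.12],[-4,0,-15],1],[[0,0,-0.24],[-8,0,-15],1],[[0,0,-0.36],[-12,0,-15],1],[[0,0,-0.48],[-16,0,-15],1]]'; python3 plan.py 440 40 210 51.9
python3 - <<'E'
from h import *
t=bot.get_image("top")[:,:,::-1];s=bot.get_image("side")[:,:,::-1]
cv2.imwrite("pics/t5.png",t);cv2.imwrite("pics/s5.png",s)
R=lambda i,x0,x1,y0,y1,w,h:cv2.resize(i[y0:y1,x0:x1],(w,h),interpolation=cv2.INTER_CUBIC)
o=np.zeros((600,800,3),np.uint8)
o[:300,:300]=R(t,140,190,165,215,300,300);o[300:,:300]=R(s,200,250,110,160,300,300)
o[:430,305:800]=R(t,278,388,138,234,495,430)
o[430:,305:460]=R(s,262,312,200,255,155,170)
cv2.imwrite("pics/c5.png",cv2.convertScaleAbs(o,alpha=1.3))
E
```

```text
time_s: 8.47
tcp_pos: [489.4, 197.4, 210.4]
tcp_rot: [3.14, -0.001, 2.22]
force: [1.0, 0.4, -0.5]
finger_gap: 85.4
[ 1.000e-03 -2.000e-03  1.314e+00] [-9.550e+00 -1.345e+01  1.000e-02]
8.4667 [489.4 197.4 210.4] [ 1.7992e+02 -5.0000e-02  1.2721e+02] [ 1.   0.4 -0.5] 85.4 [ 0.38  0.19 -0.26  1.12  0.    1.3 ]
```

View pics/c5.png

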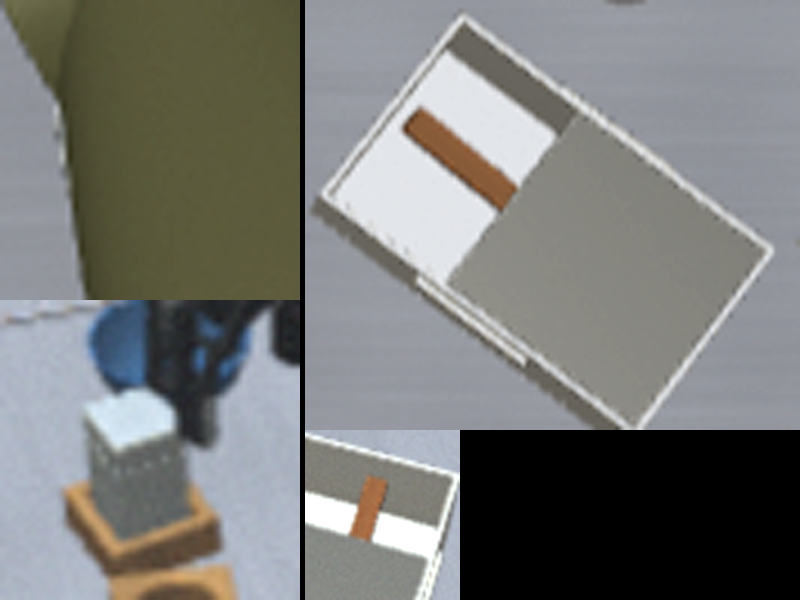

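Side view: the caddy stands upright inside the square pocket, at about (223,133). Now I'll measure the handle and the bin precisely.

```bash
python3 - <<'E'
from meas import *
t=cv2.imread("pics/t5.png");s=cv2.imread("pics/s5.png")
br=lambda h:(h[...,0]<17)&(h[...,1]>110)
# bin rim corners from crop (scale 4.5,4.48)
q=lambda x,y:((x-305+.5)/4.5-.5+278,(y+.5)/4.48-.5+138)
P=np.array([onz("top",q(*c),98)[:2] for c in((463,15),(774,250),(637,433),(321,194))])
C=P.mean(0);d=P[0]+P[3]-P[1]-P[2];yaw=np.arctan2(d[1],d[0]);e=P[0]+P[1]-P[2]-P[3]
print("bin",C.round(1),np.degrees(yaw).round(2),np.degrees(np.arctan2(e[1],e[0])).round(2)+90,np.hypot(*d)/2,np.hypot(*e)/2)
M=np.array([[np.cos(yaw),np.sin(yaw)],[-np.sin(yaw),np.cos(yaw)]])
for n,im,box in(("top",t,(292,332,155,190)),("side",s,(270,295,205,245))):
    c=mask(im,br,box)
    vx,vy,x,y=cv2.fitLine(cv2.convexHull(c.astype(np.float32)),cv2.DIST_L2,0,.01,.01).ravel()
    m=cv2.moments((c*100).astype(np.int32));u0=np.array([m['m10'],m['m01']])/m['m00']/100
    (cx,cy),sz,a=cv2.minAreaRect(c.astype(np.float32));b=cv2.boxPoints(((cx,cy),sz,a))
    L=[np.hypot(*(b[i]-b[i-1])) for i in range(4)];i=int(np.argmin(L));j=(i+2)%4
    for e in((b[i]+b[i-1])/2,(b[j]+b[j-1])/2):
        z=75.
        for _ in range(9):
            w=onz(n,e,z);bx=M@(w[:2]-C);z=83-.268*(125-bx[0])
        print(n,e.round(1),w.round(1),"bin",bx.round(1))
E
python3 plan.py 440 40 210 52
```

```text
bin [ 457.8 -206.6] 51.86 51.5 279.1775477699716 166.46453122881564
top [301.1 164. ] [ 536.4 -111.9   82.5] bin [123.1  -3.3]
top [323.  182.1] [ 479.8 -186.6   57.4] bin [29.3 -5. ]
side [279.6 234.4] [ 500.3 -166.4   65. ] bin [57.8 -8.6]
side [284.8 215.3] [ 538.  -113.7   82.3] bin [122.5  -5.7]
[-0.000e+00  1.000e-03  1.303e+00] [-9.400e+00 -1.319e+01  1.000e-02]
8.5667 [489.6 194.1 210. ] [-1.7997e+02  2.0000e-02  1.2668e+02] [-0.3  0.2 -0.4] 85.7 [ 0.38  0.19 -0.26  1.12 -0.    1.31]
```

```bash
python3 -m crank '[[[0,0,0.12],[-2,-2.6,0],1],[[0,0,0.24],[-4,-5.2,0],1],[[0,0,0.36],[-6,-8,0],1],[[0,0,0.48],[-8,-11,0],1],[[0,0,0.6],[-9.4,-13.2,0],1],[[0,0,0.72],[-9.4,-13.2,0],1],[[0,0,0.84],[-9.4,-13.2,0],0.6],[[0,0,0.96],[-9.4,-13.2,0],0.6]]'; python3 plan.py 511.6 -146.3 180 52.8
```

```text
time_s: 9.23
tcp_pos: [440.0, 39.8, 210.3]
tcp_rot: [3.141, 0.0, 1.243]
force: [0.4, 0.4, -0.9]
finger_gap: 63.9
[0.    0.    0.321] [-15.31  12.78   3.04]
9.2333 [440.   39.8 210.3] [1.7998e+02 1.0000e-02 7.1210e+01] [ 0.4  0.4 -0.9] 63.9 [ 0.09  0.03 -0.44  1.1  -0.    1.99]
```

```bash
python3 -m crank '[[[0,0,0.1],[-2.6,2.2,0],0.6],[[0,0,0.2],[-5.2,4.4,0],0.6],[[0,0,0.3],[-7.8,6.6,0],0.6],[[0,0,0.32],[-10.4,8.8,1],0.6],[[0,0,0.32],[-13,11,2],0.6],[[0,0,0.32],[-15.3,12.8,3],0.6],[[0,0,0.32],[-15.3,12.8,3],0.6],[[0,0,0.32],[-15.3,12.8,3],0.6]]'; python3 plan.py 511.6 -146.3 110 52.8
python3 - <<'E'
from h import *
t=bot.get_image("top")[:,:,::-1];s=bot.get_image("side")[:,:,::-1]
R=lambda i,x0,x1,y0,y1,w,h:cv2.resize(i[y0:y1,x0:x1],(w,h),interpolation=cv2.INTER_CUBIC)
o=np.hstack([R(t,280,360,130,230,400,500),R(s,230,310,160,260,400,500)])
cv2.imwrite("pics/c6.png",cv2.convertScaleAbs(o,alpha=1.3))
E
```

```text
time_s: 9.9
tcp_pos: [511.7, -146.7, 179.3]
tcp_rot: [-3.14, 0.0, 0.92]
force: [0.2, 0.6, -0.2]
finger_gap: 51.5
[-0.002  0.    -0.002] [ 0.02 -0.02  6.93]
9.9 [ 511.7 -146.7  179.3] [-1.7991e+02  2.0000e-02  5.2700e+01] [ 0.2  0.6 -0.2] 51.5 [-0.28  0.22 -0.3   1.06  0.    1.94]
```

View pics/c6.png

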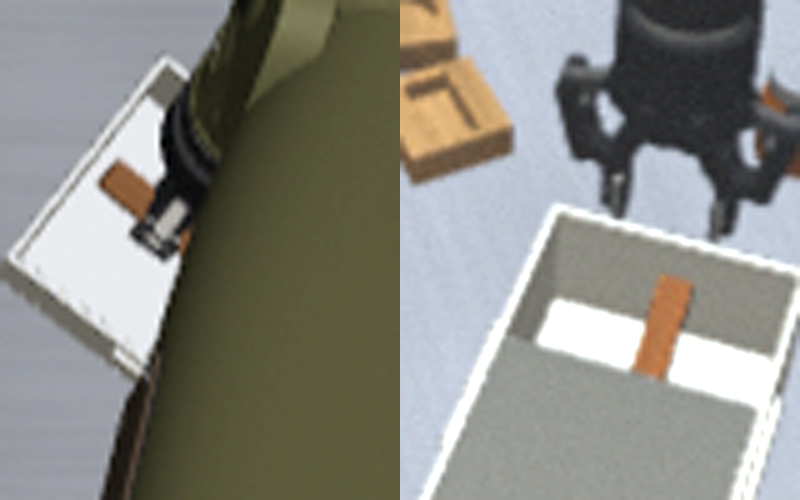

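Both views show the jaws square above the handle. Going down.

```bash
python3 -m crank '[[[0,0,0],[0,0,3],0.6],[[0,0,0],[0,0,6],0.6],[[0,0,0],[0,0,8],0.6],[[0,0,0],[0,0,10],0.6],[[0,0,0],[0,0,11],0.6],[[0,0,0],[0,0,12],0.6],[[0,0,0],[0,0,13.3],0.6],[[0,0,0],[0,0,13.4],0.6]]'; python3 plan.py 511.6 -146.3 45 52.8
```

```text
time_s: 10.67
tcp_pos: [510.9, -144.3, 45.3]
tcp_rot: [-3.14, 0.0, 0.923]
force: [-0.1, 0.2, -0.2]
finger_gap: 51.2
[-0.002  0.     0.002] [-0.12  0.17  0.03]
10.6667 [ 510.9 -144.3   45.3] [-1.7988e+02  1.0000e-02  5.2910e+01] [-0.1  0.2 -0.2] 51.2 [-0.28  0.34 -0.47  0.76  0.    1.94]
```

```bash
python3 -m crank '[[[0,0,0],[-0.1,0.15,0],0.6],[[0,0,0],[-0.1,0.15,0],0.2],[[0,0,0],[-0.1,0.15,0],0],[[0,0,0],[-0.1,0.15,0],0],[[0,0,0],[-0.1,0.15,0],0],[[0,0,0],[-0.1,0.15,0],0]]'; python3 -m crank '[[[0,0,0],[0,0,0],0],[[0,0,0],[0,0,0],0],[[0,0,0],[0,0,0],0]]'; python3 plan.py 511.6 -146.3 45 52.8
python3 - <<'E'
# plan TCP path in bin frame for a tilt schedule
from plan import *
C=np.array([457.8,-206.6]);yb=np.radians(51.7);M=np.array([[np.cos(yb),np.sin(yb)],[-np.sin(yb),np.cos(yb)]])
s=bot.read_state();p=s['tcp_pos'];b=M@(p[:2]-C);print("tcp in bin",b.round(1))
E
```

```text
time_s: 11.17
tcp_pos: [512.5, -146.3, 46.2]
tcp_rot: [-3.141, -0.001, 0.923]
force: [0.3, 1.1, 5.2]
finger_gap: 20.9
time_s: 11.42
tcp_pos: [512.6, -146.3, 46.3]
tcp_rot: [-3.142, -0.001, 0.923]
force: [0.7, 0.8, 1.7]
finger_gap: 20.9
[-0.    -0.001  0.002] [-0.06 -0.08  0.13]
11.4167 [ 512.6 -146.3   46.3] [-1.800e+02 -4.000e-02  5.291e+01] [0.7 0.8 1.7] 20.9 [-0.28  0.34 -0.47  0.76  0.    1.94]
tcp in bin [81.3 -5.6]
```

The grip is on the 22 mm handle (gap 20.9). Tilt 15→25° first, rising near the end wall and staying under the cover.

```bash
python3 -m crank '[[[0,0.044,0],[0.12,0,-0.95],0],[[0,0.087,0],[0.28,0,-1.9],0],[[0,0.13,0],[0.5,0,-2.8],0],[[0,0.175,0],[0.8,0,-3.7],0],[[0,0.175,0],[0.8,0,-3.7],0],[[0,0.175,0],[0.8,0,-3.7],0]]'
cat > b.py <<'E'
from plan import *
C=np.array([457.8,-206.6]);yb=np.radians(51.7);M=np.array([[np.cos(yb),np.sin(yb)],[-np.sin(yb),np.cos(yb)]])
s=bot.read_state();p=s['tcp_pos'];A=R.from_euler('xyz',s['tcp_rot']).as_matrix()
al=np.arcsin(A[2,0]);b=M@(p[:2]-C)
print("tcp bin",b.round(1),p[2].round(1),"alpha",np.degrees(al).round(2),"F",s['force'].round(1),"T",s['wrist_torque'].round(2),"q",s['q'].round(2),s['time_s'])
v=np.array([203.1*np.cos(al)-37.3*np.sin(al),203.1*np.sin(al)+37.3*np.cos(al)]);print("tip",(np.array([b[0],p[2]])-v).round(1))
for a,tx,tz in((17,-68,13),(21,-54,13),(25,-40,13)):
    r=np.radians(a);w=np.array([tx,tz])+[203.1*np.cos(r)-37.3*np.sin(r),203.1*np.sin(r)+37.3*np.cos(r)]
    d=w-[b[0],p[2]];e=np.array([np.cos(al),np.sin(al)]);f=np.array([np.sin(al),-np.cos(al)])
    print(a,"ry",(r-al).round(3),"dx,dz cm",(d@e/10).round(2),(d@f/10).round(2))
E
python3 b.py
```

```text
time_s: 11.92
tcp_pos: [517.0, -140.5, 83.2]
tcp_rot: [-3.142, -0.175, 0.922]
force: [-0.4, -0.8, -1.3]
finger_gap: 20.8
tcp bin [88.6 -5.4] 83.2 alpha 10.01 F [-0.4 -0.8 -1.3] T [-0.04  0.05  0.01] q [-0.37  0.26 -0.49  0.77  0.17  1.85] 11.9167
tip [-105.    11.1]
17 ry 0.122 dx,dz cm 3.07 -1.99
21 ry 0.192 dx,dz cm 3.97 -3.1
25 ry 0.262 dx,dz cm 4.77 -4.18
```

Run:
```python
from h import *
s=bot.get_image("side")[:,:,::-1]
cv2.imwrite("pics/c7.png",cv2.convertScaleAbs(cv2.resize(s[170:270,225:315],(540,600),interpolation=cv2.INTER_CUBIC),alpha=1.2))
C=np.array([457.8,-206.6]);y=np.radians(51.7);X=np.array([np.cos(y),np.sin(y)]);Y=np.array([-X[1],X[0]])
for a in(10,0):
  for d in(-30,0): # end from tcp along turner, grip point
    pass
def P(bx,by,z):return (proj("side",np.r_[C+bx*X+by*Y,z])-[225,170])*6+3
print("end top if 25deg",P(127-3,-3,118+7).round(),"if 15deg end",P(133,-3,112).round(),"axis at cover x=40:",P(40,-5,78+8).round())
```

```text
end top if 25deg [364. 220.] if 15deg end [367. 224.] axis at cover x=40: [317. 390.]
```

View pics/c7.png

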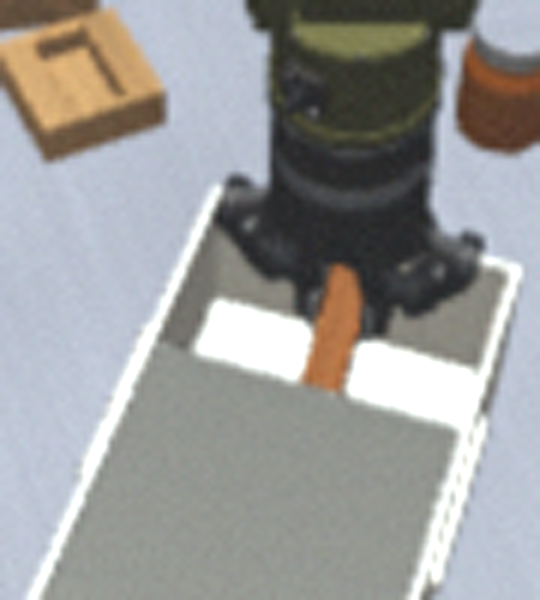

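The handle is held between the pads and runs under the cover edge at crop (325,388), without touching it. I'll tilt on to 40°, then draw it out.

```bash
python3 -m crank '[[[0,0.06,0],[1.5,0,-1],0],[[0,0.12,0],[3.05,0,-2],0],[[0,0.155,0],[3.5,0,-2.55],0],[[0,0.19,0],[3.95,0,-3.1],0],[[0,0.225,0],[4.4,0,-3.65],0],[[0,0.26,0],[4.75,0,-4.2],0],[[0,0.26,0],[4.75,0,-4.2],0],[[0,0.26,0],[4.75,0,-4.2],0]]';python3 b.py
```

```text
time_s: 12.63
tcp_pos: [540.3, -108.6, 131.6]
tcp_rot: [-3.14, -0.433, 0.922]
force: [0.0, -0.1, -2.0]
finger_gap: 20.7
tcp bin [128.1  -4. ] 131.6 alpha 24.79 F [ 0.  -0.1 -2. ] T [-0.36  0.28  0.03] q [-0.45  0.21 -0.49  0.77  0.42  1.79] 12.6333
tip [-40.7  12.5]
17 ry -0.136 dx,dz cm -2.14 1.6
21 ry -0.066 dx,dz cm -0.99 0.75
25 ry 0.004 dx,dz cm 0.07 -0.09
```

```bash
python3 -m crank '[[[0,0,0],[0,0,0],0],[[0,0,0],[0,0,0],0]]'>/dev/null;python3 b.py|head -2
python3 - <<'E'
from h import *
s=bot.get_image("side")[:,:,::-1]
cv2.imwrite("pics/c8.png",cv2.convertScaleAbs(cv2.resize(s[170:270,225:315],(540,600),interpolation=cv2.INTER_CUBIC),alpha=1.2))
C=np.array([457.8,-206.6]);y=np.radians(51.7);X=np.array([np.cos(y),np.sin(y)]);Y=np.array([-X[1],X[0]])
def P(bx,by,z):return (proj("side",np.r_[C+bx*X+by*Y,z])-[225,170])*6+3
for th in(25,32,40):
    r=np.radians(th);g=np.array([128.1-18.7*np.sin(np.radians(24.8)),131.6+18.7*np.cos(np.radians(24.8))]);e=np.array([np.cos(r),np.sin(r)]);n=np.array([-e[1],e[0]])
    a=g+44*e+8*n; t=(38-g[0]-8*n[0])/e[0];b=g+t*e+8*n
    print(th,"end",P(a[0],-3,a[1]).round(),"x=38",P(38,-5,b[1]).round(),b.round(), "origin",P(*((g+8*n)[0],-5,(g+8*n)[1])).round())
E
```

```text
tcp bin [128.2  -3.5] 130.8 alpha 24.71 F [-0.1 -0.5 -0.7] T [-0.33  0.31  0.02] q [-0.45  0.21 -0.49  0.77  0.42  1.79] 12.8
tip [-40.7  12. ]
25 end [389. 111.] x=38 [320. 354.] [ 38. 119.] origin [369. 191.]
32 end [388. 109.] x=38 [318. 369.] [ 38. 107.] origin [368. 193.]
40 end [386. 110.] x=38 [316. 389.] [38. 90.] origin [367. 195.]
```

View pics/c8.png

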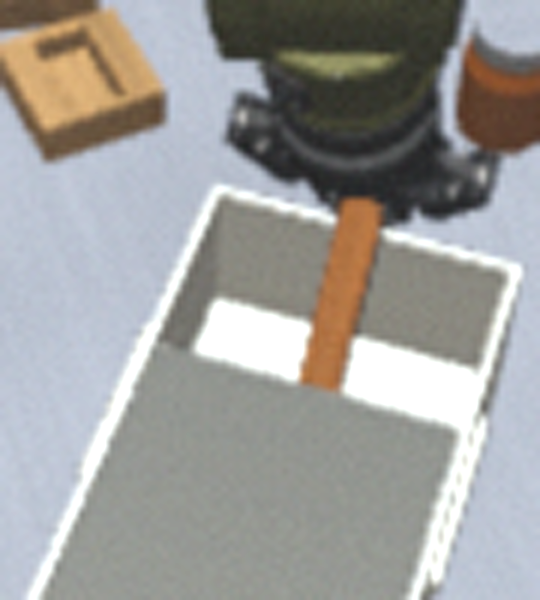

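The moment of 0.45 N m hints at light contact in the gap between the bar and the cover. I'll ease the tilt to 34°, where the gap is wider, then draw.

```bash
python3 -m crank '[[[0,-0.05,0],[-0.2,0,0.65],0],[[0,-0.1,0],[-0.4,0,1.3],0],[[0,-0.1,0],[-0.4,0,1.3],0],[[0,-0.1,0],[-0.4,0,1.3],0]]'>/dev/null;python3 b.py|head -2
```

```text
tcp bin [130.8  -3.1] 117.3 alpha 19.04 F [ 0.1 -0.7 -0.7] T [-0.22  0.2  -0.01] q [-0.38  0.23 -0.48  0.78  0.32  1.85] 13.1833
tip [-49.   15.8]
```

The moment also falls with tilt and the net force is just the weight, which fits gripper gravity better than contact. Drawing along the turner's axis.

```bash
python3 -m crank '[[[0,0,0],[1.5,0,-0.4],0],[[0,0,0],[3.4,0,-0.9],0],[[0,0,0],[5.3,0,-1.4],0],[[0,0,0],[7.2,0,-1.95],0],[[0,0,0],[9.2,0,-2.45],0],[[0,0,0],[9.2,0,-2.45],0]]';python3 b.py|head -2
```

```text
time_s: 13.68
tcp_pos: [591.8, -41.5, 173.5]
tcp_rot: [3.141, -0.337, 0.928]
force: [1.7, -0.7, -1.9]
finger_gap: 20.9
tcp bin [212.7  -2.8] 173.5 alpha 19.29 F [ 1.7 -0.7 -1.9] T [-0.3   0.13  0.  ] q [-0.24  0.22 -0.36  0.86  0.31  2.  ] 13.6833
tip [33.3 71.2]
```

```bash
python3 -m crank '[[[0,0,0],[1.8,0,-0.5],0],[[0,0,0],[3.6,0,-1],0],[[0,0,0],[5.2,0,-2.5],0],[[0,0,0],[6.3,0,-5.5],0],[[0,0,0],[7.4,0,-8.5],0],[[0,0,0],[7.4,0,-8.5],0],[[0,0,0],[7.4,0,-8.5],0],[[0,0,0],[7.4,0,-8.5],0]]';python3 b.py|head -2
python3 - <<'E'
from h import *
t=bot.get_image("top")[:,:,::-1];s=bot.get_image("side")[:,:,::-1]
R=lambda i,x0,x1,y0,y1,w,h:cv2.resize(i[y0:y1,x0:x1],(w,h),interpolation=cv2.INTER_CUBIC)
o=np.hstack([R(t,90,390,60,260,400,267),R(s,190,390,90,290,400,400)[:267]]);o=np.zeros((600,800,3),np.uint8)
o[:,:450]=R(t,230,380,60,260,450,600);o[:,450:]=R(s,200,375,40,340,350,600)
cv2.imwrite("pics/c9.png",cv2.convertScaleAbs(o,alpha=1.2))
E
```

```text
time_s: 14.35
tcp_pos: [616.1, -8.6, 277.2]
tcp_rot: [-3.141, -0.336, 0.927]
force: [-0.0, -0.4, -1.3]
finger_gap: 20.8
tcp bin [253.5  -1.5] 277.2 alpha 19.26 F [-0.  -0.4 -1.3] T [-0.29  0.22  0.06] q [-0.17  0.19 -0.15  1.07  0.3   2.07] 14.35
tip [ 74. 175.]
```

View pics/c9.png

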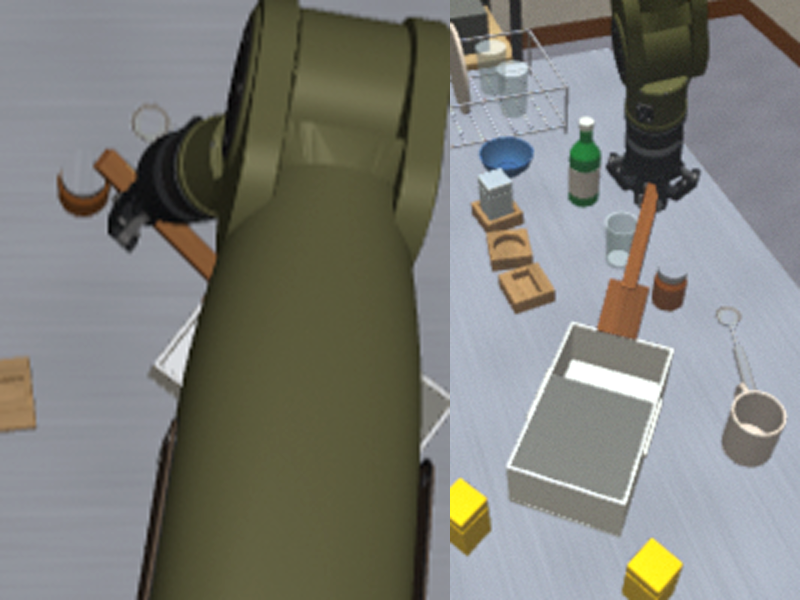

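The turner is out, with its blade edge at side crop about (620,332). The caddy is still in its nest and the bystanders are undisturbed. I'll check the tip's height against its predicted projection and let the arm settle.

```bash
python3 -m crank '[[[0,0,0],[0,0,0],0],[[0,0,0],[0,0,0],0],[[0,0,0],[0,0,0],0],[[0,0,0],[0,0,0],0],[[0,0,0],[0,0,0],0],[[0,0,0],[0,0,0],0]]'
python3 - <<'E'
from meas import *
s=bot.get_image("side")[:,:,::-1].copy()
c=mask(s,lambda h:(h[...,0]<17)&(h[...,1]>110),(268,306,125,212))
k=c[c[:,1]>c[:,1].max()-3].mean(0);print("blade edge px",c.max(0),k)
C=np.array([457.8,-206.6]);y=np.radians(51.7);X=np.array([np.cos(y),np.sin(y)])
for bx,z in((74,175),(60,145),(95,205),(67,135)):print(bx,z,proj("side",np.r_[C+bx*X,z]).round(1))
# intersect blade-edge ray with the turner's vertical plane (bin y ~ -2)
o,d=ray("side",k);n=np.array([-X[1],X[0],0]);t=(-2-n@(o-np.r_[C,0]))/(n@d);w=o+t*d;print("edge bin x,z",X@(w[:2]-C),w[2])
E
```

```text
time_s: 14.95
tcp_pos: [615.6, -8.3, 276.1]
tcp_rot: [-3.139, -0.335, 0.926]
force: [0.4, -0.2, -1.6]
finger_gap: 21.0
blade edge px [303.58333333 208.58333333] [286.35204082 207.20238095]
74 175 [280.8 207. ]
60 145 [278.8 217.1]
95 205 [283.5 195.1]
67 135 [279.2 217.4]
edge bin x,z 151.14503442740323 89.26794060796647
```

The side view looks nearly along the turner's plane, so it fixes the tip height poorly. Even with slip in the grip it would clear, but I'll raise 6 cm more for margin.

```bash
python3 -m crank '[[[0,0,0],[0.6,0,-1.9],0],[[0,0,0],[1.3,0,-3.8],0],[[0,0,0],[2,0,-5.7],0],[[0,0,0],[2,0,-5.7],0],[[0,0,0],[2,0,-5.7],0],[[0,0,0],[2,0,-5.7],0],[[0,0,0],[2,0,-5.7],0],[[0,0,0],[2,0,-5.7],0]]'; python3 -m crank '[[[0,0,0],[0,0,0],0],[[0,0,0],[0,0,0],0],[[0,0,0],[0,0,0],0],[[0,0,0],[0,0,0],0],[[0,0,0],[0,0,0],0],[[0,0,0],[0,0,0],0]]'
python3 - <<'E'
from h import *
s=bot.get_image("side")[:,:,::-1];o=cv2.resize(s[40:290,200:375],(420,600));cv2.imwrite("pics/c10.png",o)
print(bot.read_state()['qvel'].round(4))
E
```

```text
time_s: 15.67
tcp_pos: [615.1, -8.2, 335.1]
tcp_rot: [-3.137, -0.334, 0.926]
force: [0.6, 0.4, -1.3]
finger_gap: 21.1
time_s: 16.17
tcp_pos: [615.1, -8.2, 335.1]
tcp_rot: [-3.138, -0.334, 0.926]
force: [-0.1, -0.3, -1.4]
finger_gap: 20.8
[ 0.0017 -0.0016  0.0022  0.0005 -0.0003  0.0006]
```

View pics/c10.png

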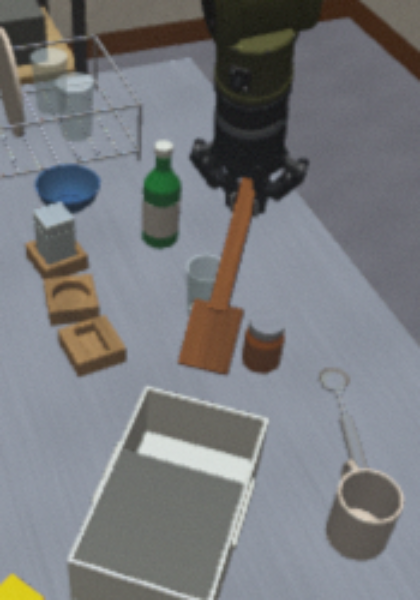

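The turner is held clear in the air and still, the caddy is upright in the square nest, and nothing else has been disturbed. Handing in.

```bash
python3 -c "
from bench import bot
print(bot.close_job())"
```

```text
the job is handed in; nothing more can be done
None
```

I handed the job in at about 16 s on the robot's clock: the caddy is in its place and the arm is still holding the turner in the air.

- **Caddy:** It stands upright in the square-pocket block, the leftmost of the three in the top view. It touched down at the height I expected for the pocket floor, and the gripper then let go. The side view afterwards shows it standing in the pocket.
- **Turner:** I took it by the handle and tilted it from 15 to 40 degrees, then eased back to 34. I drew it out along its own length and raised it. At the end the arm was still, the gripper gap was about 21 mm on the 22 mm handle, and the force reading was about 1.4 N, roughly the turner's weight.
- **Blade tip height:** I estimate the tip at about 23 cm, against the 12.8 cm needed. That comes from the arm's pose and assumes the handle did not turn in the grip. My camera check failed, giving an impossible 89 mm, because the side camera looks almost along the turner. I raised it another 6 cm for margin.
- **Possible contact:** The wrist moment rose to 0.45 N m at 40 degrees of tilt. I took this to be mostly the gripper's own weight, but a light touch on the bar or cover cannot be ruled out.
- **Bystanders:** By eye, the tumbler, jar, mug, bowl and soap bottle look upright and in place in the last side view. I did not measure them.

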